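Jog the lathe four clicks and confirm

ROBOT

A 6-joint arm with a two-finger parallel gripper is mounted at the origin on the work surface. World frame = base frame: x ahead of the robot, y to its left, z up, the work surface at z = 0. Lengths are in m, angles in degrees, forces in N, time in s.
With the tool pointing down it reaches from about 0.4 to 0.825 m from the base axis. Payload 7 kg.
Tool frame: the origin (TCP) lies on the centre line of the jaws, within the pads' length; the fingertips stand 25 mm ahead of it and the grasp point (between the pads) lies 6 mm ahead of it; z points along the fingers, y is the direction in which the jaws open and shut (so a half turn about z gives the same grasp; the last joint's range is limited). The gripper opens to 88 mm and grips with 3 to 60 N. Pads are 19 mm wide; open, the fingers measure 130 mm over their backs; the gripper's body (78 mm by 193 mm) begins 47 mm behind the grasp point.
Start: joints at [80.621, 20.546, 0.682, 0, -70.136, -16.507], TCP at [0.295, 0.607, 0.252] pointing down, gripper open.
Joint ranges: [-176.03, 176.03], [-82.01, 121.73], [-58.28, 71.71], [-173.87, 95.51], [-174.79, -0.11], [-173.66, 173.66]. Speed limits (degrees/s): [136.94, 136.94, 172.46, 180, 180, 180].

INTERFACE

Orientations are given as [roll, pitch, yaw] about the fixed x, y, z axes, in that order (R = Rz(yaw) Ry(pitch) Rx(roll)).
In Python, from plant import robot gives the robot as it stands.
- The arm moves only by the tool move_arm, never from a script. Its argument "plan" is a list of rows, each a list of 7 numbers: the shift along the world's x, y, z in mm, then the turn, a rotation vector about the world's x, y, z in degrees, then the opening, from 0 (shut) to 1 (fully open). A call has 1 to 20 rows; each row is the pose to reach, as a shift and turn from the pose commanded when the call began; what a row does not reach only later rows make up. A row lasts 1/12 s, in which the tool goes at most 41.7 mm and 7.16 degrees, less where a joint would pass 70% of its speed; a pose out of reach is approached as far as the arm can. A call with a gripper value outside its range is refused whole. The fingers move at their own pace and stop on an object; "force" is the grip in N (left out, the last holds). Time passes only in rows, so rows that repeat a pose let the fingers close. It gives the time, the measured TCP pose, the force and the opening at its end, in the units of the state.
- robot.get_obs(): the state, without advancing time (a new reading comes with each control period).
- robot.camera(name): name is "scene" or "top" or "wrist"; returns a dict with "img" (480x640x3 uint8, blue, green, red), "depth" (480x640 float32, m along the optical axis (not along the pixel's ray), 0 where there is no reading), "fov_y" (degrees; the focal length in pixels is half the picture's height over the tangent of half this angle, whatever the lens; pixels are square), "cx", "cy" (the principal point, pixels), "k1" (the pictures are not rectified: a ray, as slopes to the right and down, at radius r is drawn at 1 + k1 r^2 times it, then the intrinsics apply), "rvec" (rotation vector, rad) and "tvec" (3), from world to camera coordinates, as OpenCV has them; the wrist camera has in their place "T_tool_cam" (4x4, takes a point from camera to tool coordinates, whose origin is the TCP and whose axes are the flange's). Camera axes: x right, y down, z forward; pixel columns grow to the right and rows downward; lengths in m; the calibration is good to about 2 mm. A picture is of the moment at which its call begins: read the wrist's pose just before it.
- robot.finish_job(): hands the job in, once; it reports no verdict.
The state is a dict: "t": time; "qpos": joint angles; "joint_velocities": joint speeds; "joint_efforts": joint torques, N m; "tool_pos": TCP position; "eef_rot": TCP orientation; "contact_force": force on the tool from outside, world axes, zero at the start; "torque": the same for the moment, N m; "grip_width": finger opening in m.
Only numpy, scipy, OpenCV 4.12 (cv2) and the standard library are available. Lean on these libraries where they do the work, as an engineer would, in place of code of your own. Each camera call takes 0.05 s, during which the arm holds its last target.

TASK

On the operator's panel, push the orange lug with a fingertip so that the black click-stop dial turns clockwise (seen from above) by exactly four clicks from where it stands, never going past the fourth, and let it rest there. Then press the green button right down and let it come back up. Only push, never pinch the lug; do not press the red button and leave the loose things on the bench where they are.

Things in the scene. Friction and masses are not known exactly. Their poses are not given: they have to be found in the camera images.
- jog_dial (a joint): turning angle of the dial (rad), 0 at the start, growing clockwise seen from above. Click stops every 30 degrees (0.524 rad), 12 a turn; four clicks is 2.094. It starts in a stop. Between stops it resists with up to 0.18 N m (6 N at mid-lug, up to 12 N nearer the axis), most a quarter click after a stop; past half way it snaps by itself into the next stop and settles in about 0.5 s
- dial_centre (a point): centre of the dial's flat top face, on its upright axis. The black dial is a disc 104 mm across, its top face 64 mm above the bench; it sits in an aluminium ring 128 mm across with 12 black ticks, one for each stop. A small aluminium cap, 24 mm across, stands 3 mm above the face in the middle
- lug_top (a point): middle of the orange lug's top, 32 mm from the dial's axis and 27 mm above the dial's face. The lug is an upright fin on the dial's top face, 32 mm long radially (from 16 to 48 mm from the axis), 12 mm thick, 27 mm high, with a white line along its top. Pushed sideways from its counter-clockwise side it goes clockwise round the axis with the dial
- lug_push: the half of the lug (6 mm thick) on its counter-clockwise side, whose face is pushed to turn the dial clockwise; origin on the dial's axis at the dial's face, x out along the lug, z up, the pushed face looks to +y at y = 6 mm
- lug_lead: the other half of the lug (6 mm thick), on its clockwise side, same origin and axes, its face looks to -y at y = -6 mm. Pressing both halves at once counts as pinching
- panel: operator's panel, a cream box with a dark face lying fixed on the bench, 180 mm (x) by 300 mm (y), 50 mm high; origin under its centre, x away from the robot at yaw 0. The dial's axis is at y = +75 mm, the two buttons at y = -90 mm, x = -45 and +45 mm, either one in either place
- confirm_top (a point): centre of the top of the round green button, 30 mm across, in a black housing; about 5 N pushes it fully down
- confirm (a joint): travel of the green button: 0 up, 0.006 m fully down; it springs back
- stop_top (a point): centre of the top of the round red button of the same size as the green one
- stop (a joint): travel of the red button: 0 up, 0.006 m fully down
- blank_a: loose steel blank, upright cylinder 40 mm across and 55 mm high, origin under its centre; stands beside the panel
- blank_b: second loose steel blank, same as the first
- oil_jar: loose amber jar with black lid, 50 mm across and 75 mm high, origin under its centre; stands beside the panel
- brush: loose brush lying on the bench along its own x, about 20 mm high; lies between the panel and the robot

How it is judged:
By the outcome, as a careful person would: the job done as asked, in the order asked, and still so for the second after the job is handed in, with the robot touching nothing.
It also fails if it takes over 64 s, if anything falls off the work surface, if the arm or the gripper's body presses on something with over 40 N, if the wrist force passes 120 N, or if a joint passes its speed limit or range.

## Working session

There is one attempt and no reset: what is moved stays moved. The work goes in short steps, Python scripts to look and compute and a tool call to move; the robot and the scene stay as the last step left them, time stands still between calls to the robot, and variables do not carry over. Pictures are saved under pics/ and viewed, and the job is handed in when it is done.

Besides the shell and the picture viewer there is one more tool, called after "Call:" by a JSON object that holds its "op" and its "data", one argument or row to a line. move_arm: Moves the arm, as the interface text tells. Its arguments: {"type":"object","properties":{"plan":{"type":"array"},"force":{"type":"number"}},"required":["plan"]}

```bash
ls; mkdir -p pics; python3 - <<'E'
from plant import robot
import cv2,pickle
o=robot.get_obs();print(o)
d={}
for n in("scene","top","wrist"):
    c=robot.camera(n);d[n]=c;cv2.imwrite(f"pics/{n}0.png",c["img"])
    print(n,{k:v for k,v in c.items() if k not in("img","depth")})
pickle.dump((o,d),open("d0.pkl","wb"))
E
```

```text
pics
{'t': 0.0, 'qpos': array([ 8.06201901e+01,  2.05907722e+01,  6.32668019e-01, -2.06345348e-02,
       -7.01347837e+01, -1.65046850e+01]), 'joint_velocities': array([-0.073431  , -0.05331577,  0.06234258,  0.06069671,  0.02667662,
       -0.07622193]), 'joint_efforts': array([-3.78531222e-04, -5.82727754e+01,  2.93042189e+01,  6.99670002e+00,
        6.75269999e-03, -1.68083188e-04]), 'tool_pos': array([0.29452194, 0.60685178, 0.25062011]), 'eef_rot': array([ 1.79905428e+02, -7.79305260e-03, -2.58915159e+01]), 'contact_force': array([ 0.16887386, -0.37741265,  0.38713765]), 'torque': array([ 0.01817613, -0.08707196, -0.017609  ]), 'grip_width': 0.08738058738631864}
scene {'fov_y': 57.37877953171059, 'cx': 313.4561775345399, 'cy': 237.42333911297138, 'k1': 0.009301358844892435, 'rvec': array([ 1.96629671,  1.77698009, -0.56619624]), 'tvec': array([-0.08490694, -0.39541865,  1.22348671])}
top {'fov_y': 44.095745701283796, 'cx': 321.37067313998693, 'cy': 241.42158288422954, 'k1': -0.1280156767836612, 'rvec': array([ 2.12424128, -2.11047088,  0.20326513]), 'tvec': array([0.05151112, 0.56274666, 0.95936056])}
wrist {'fov_y': 58.060479455862996, 'cx': 309.81850751492175, 'cy': 234.54730623359143, 'k1': -0.07886128887950043, 'T_tool_cam': array([[ 1.23379651e-03, -9.68174786e-01, -2.50271973e-01,
         6.74593208e-02],
       [ 9.99999118e-01,  1.07172066e-03,  7.83877242e-04,
         1.56250497e-03],
       [-4.90708538e-04, -2.50272720e-01,  9.68175255e-01,
        -1.33568244e-01],
       [ 0.00000000e+00,  0.00000000e+00,  0.00000000e+00,
         1.00000000e+00]])}
```

View pics/scene0.png

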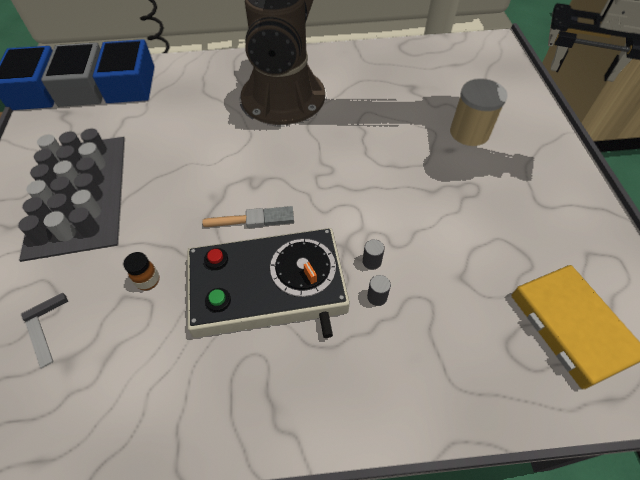

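View pics/top0.png

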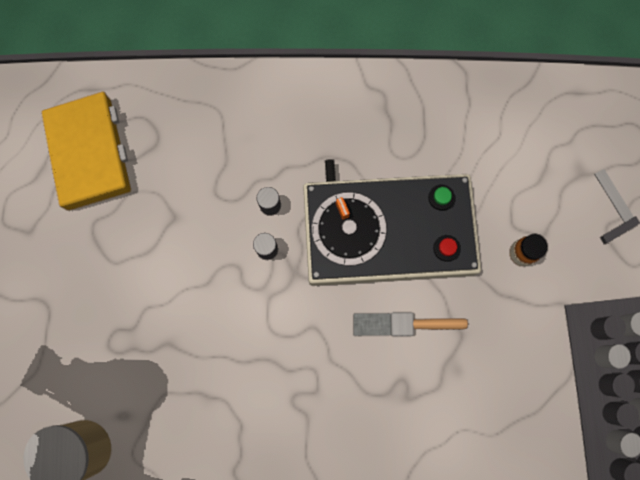

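View pics/wrist0.png

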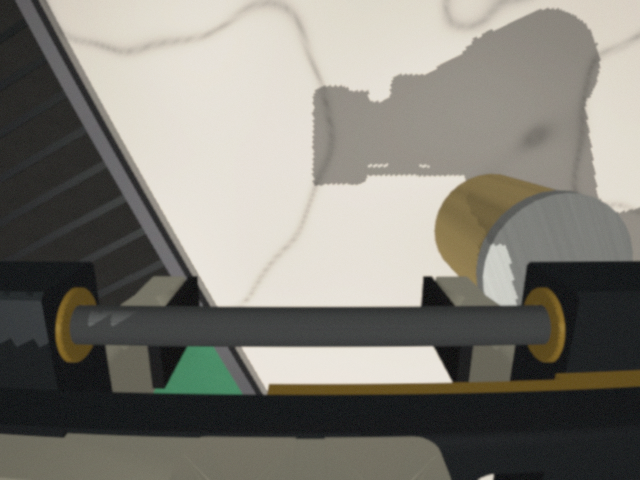

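The top view has +x up and +y left. The dial is at about (349,227) with its lug pointing up and slightly left. Green is at (443,197), red at (447,247).

```bash
cat > h.py <<'E'
import numpy as np,cv2,pickle
from scipy.spatial.transform import Rotation as R
def K(c):
    f=240/np.tan(np.radians(c["fov_y"]/2));return np.array([[f,0,c["cx"]],[0,f,c["cy"]],[0,0,1]]),np.array([c["k1"],0,0,0,0.])
def pose(c,o=None):
    if "rvec" in c: return cv2.Rodrigues(c["rvec"])[0],np.array(c["tvec"]).reshape(3)
    T=np.eye(4);T[:3,:3]=R.from_euler("xyz",o["eef_rot"],degrees=True).as_matrix();T[:3,3]=o["tool_pos"]
    W=np.linalg.inv(T@c["T_tool_cam"]);return W[:3,:3],W[:3,3]
def rays(c,uv,o=None):
    k,d=K(c);n=cv2.undistortPoints(np.array(uv,float).reshape(-1,1,2),k,d).reshape(-1,2)
    Rm,t=pose(c,o);return -Rm.T@t,np.c_[n,np.ones(len(n))]@Rm
def px(c,uv,z,o=None):
    C,d=rays(c,uv,o);return C+d*((np.asarray(z)-C[2])/d[:,2])[:,None]
def proj(c,P,o=None):
    k,d=K(c);Rm,t=pose(c,o);return cv2.projectPoints(np.array(P,float).reshape(-1,1,3),cv2.Rodrigues(Rm)[0],t,k,d)[0].reshape(-1,2)
E
python3 - <<'E'
from h import *
o,d=pickle.load(open("d0.pkl","rb"))
cr=d["top"]["img"][160:300,290:490];cv2.imwrite("pics/tc.png",cv2.resize(cr,None,fx=4,fy=4,interpolation=cv2.INTER_CUBIC))
cr=d["scene"]["img"][220:345,175:355];cv2.imwrite("pics/sc.png",cv2.resize(cr,None,fx=4,fy=4,interpolation=cv2.INTER_CUBIC))
E
```

```text
(no output)
```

View pics/tc.png

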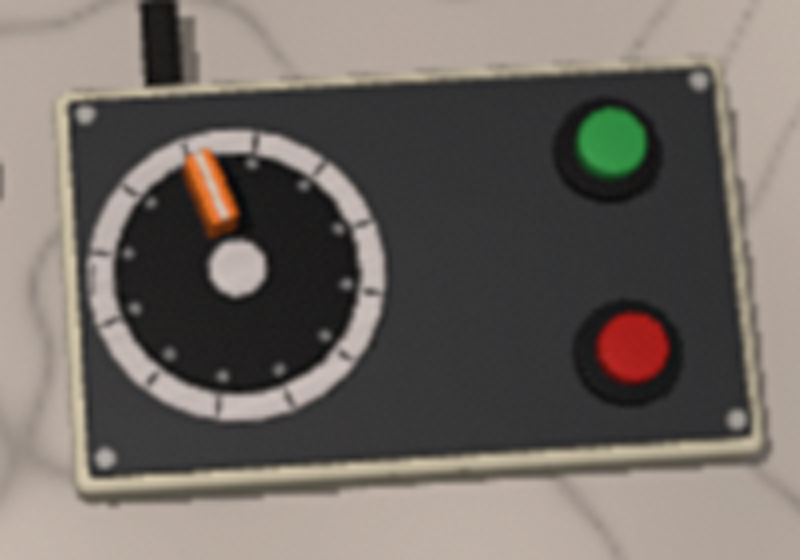

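View pics/sc.png

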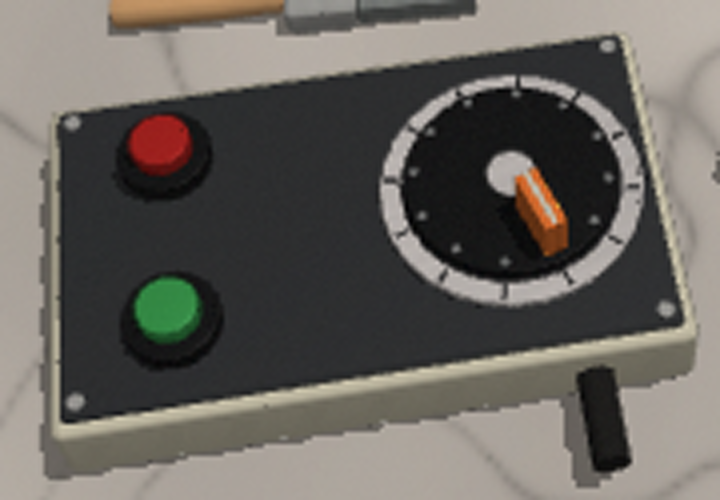

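```bash
python3 - <<'E'
from h import *
o,d=pickle.load(open("d0.pkl","rb"))
t=d["top"];s=d["scene"]
T=lambda a:(np.array(a,float)+.5)/4-.5+[290,160]
S=lambda a:(np.array(a,float)+.5)/4-.5+[175,220]
print("cap",px(t,T([[238,268]]),.067),px(s,S([[511,173]]),.067))
print("screws top",px(t,T([[86,114],[700,80],[737,419],[105,458]]),.051).round(4))
print("screws sc",px(s,S([[666,309],[74,401],[72,122],[608,46]]),.051).round(4))
def tri(a,b):
    A,v=rays(t,[a]);B,w=rays(s,[b]);v=v[0]/np.linalg.norm(v[0]);w=w[0]/np.linalg.norm(w[0])
    M=(np.eye(3)-np.outer(v,v));N=np.eye(3)-np.outer(w,w)
    return np.linalg.solve(M+N,M@A+N@B)
print("green",tri(T([611,142]),S([166,303])),"red",tri(T([633,347]),S([161,140])),"cap",tri(T([238,268]),S([511,173])))
l=px(t,T([[200,152],[225,218]]),.091);print("lug top",l)
l2=px(s,S([[526,171],[552,222]]),.091);print("lug sc",l2)
for q in(l[0]-l[1],l2[1]-l2[0]):print(np.degrees(np.arctan2(q[1],q[0])))
print("blanks",px(t,[[268,194],[264,240]],.055),"jar",px(t,[[534,246]],.075))
print("key", px(t,[[330,165]],.03))
E
```

```text
cap [[0.58598865 0.00810509 0.067     ]] [[0.58814733 0.00819292 0.067     ]]
screws top [[ 0.6583  0.0738  0.051 ]
 [ 0.6763 -0.1976  0.051 ]
 [ 0.5246 -0.2073  0.051 ]
 [ 0.5064  0.0642  0.051 ]]
screws sc [[ 0.6593  0.0739  0.051 ]
 [ 0.6771 -0.1974  0.051 ]
 [ 0.5258 -0.2072  0.051 ]
 [ 0.5082  0.064   0.051 ]]
green [ 0.64206766 -0.15311315  0.06997473] red [ 0.55253707 -0.15907602  0.0683878 ] cap [0.58657465 0.0081106  0.06441519]
lug top [[0.6303169  0.02493307 0.091     ]
 [0.60191914 0.01450875 0.091     ]]
lug sc [[0.60231236 0.01483939 0.091     ]
 [0.6303836  0.02421057 0.091     ]]
20.157298421465264
18.46084521494997
blanks [[0.64611335 0.14878692 0.055     ]
 [0.56429663 0.15360444 0.055     ]] jar [[ 0.55277676 -0.30693184  0.075     ]]
key [[0.70805114 0.04065682 0.03      ]]
```

Call:
{"op": "move_arm", "data": {
  "plan": [
    [10,-18,0,0,0,2,0],
    [30,-53,0,0,0,5,0],
    [55,-98,0,0,0,9,0],
    [80,-142,0,0,0,13,0],
    [105,-186,0,0,0,17,0],
    [130,-231,0,0,0,21,0],
    [155,-275,0,0,0,25,0],
    [180,-320,0,0,0,29,0],
    [205,-364,-5,0,0,33,0],
    [230,-408,-10,0,0,37,0],
    [255,-453,-20,0,0,41,0],
    [275,-488,-30,0,0,43,0],
    [290,-515,-35,0,0,45,0],
    [300,-533,-40,0,0,46,0],
    [306,-544,-45,0,0,46,0],
    [310,-550,-48,0,0,46,0],
    [312,-554,-50,0,0,46,0],
    [312,-554,-50,0,0,46,0],
    [312,-554,-50,0,0,46,0],
    [312,-554,-50,0,0,46,0]
  ]
}}

```text
t: 1.82
tool_pos: [0.6065, 0.054, 0.2019]
eef_rot: [-180.0, -0.0, 20.1]
contact_force: [0.6, -0.5, -0.1]
grip_width: 0.0002
```

```bash
python3 - <<'E'
from plant import robot
from h import *
o=robot.get_obs();w=robot.camera("wrist");t=robot.camera("top");s=robot.camera("scene")
pickle.dump((o,dict(wrist=w,top=t,scene=s)),open("d1.pkl","wb"))
print(o)
cv2.imwrite("pics/w1.png",w["img"]);cv2.imwrite("pics/s1.png",s["img"])
E
```

```text
{'t': 1.8167, 'qpos': array([ 2.34485734e+01,  1.64340559e+01, -1.20202892e+01, -1.88664778e-03,
       -6.15236905e+01,  8.67015034e+01]), 'joint_velocities': array([ 7.28546154e-01, -5.30025612e-01,  8.19465928e-02,  8.62633228e-02,
        4.39356919e-04,  2.50889235e-01]), 'joint_efforts': array([-8.45786557e-01, -4.99914551e+01,  2.72986400e+01,  6.41542822e+00,
        7.24168983e-02,  1.26620140e-03]), 'tool_pos': array([0.60651915, 0.05402102, 0.20188961]), 'eef_rot': array([-1.79997080e+02, -2.18325178e-02,  2.01491770e+01]), 'contact_force': array([ 0.57442989, -0.49365536, -0.11413444]), 'torque': array([-0.03965221,  0.01488147,  0.0020533 ]), 'grip_width': 0.00024595354189439604}
```

View pics/w1.png

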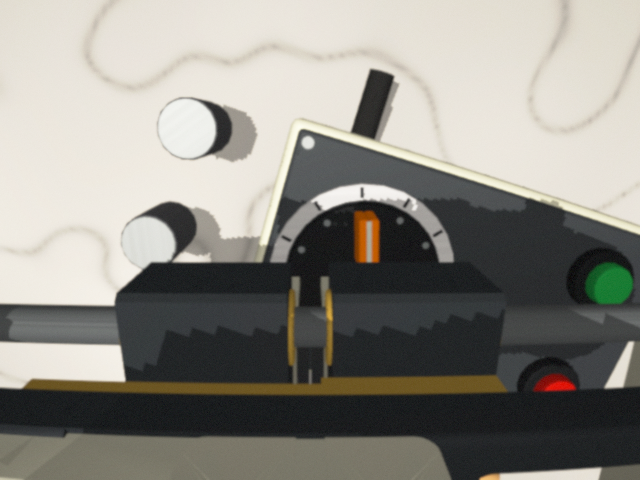

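View pics/s1.png

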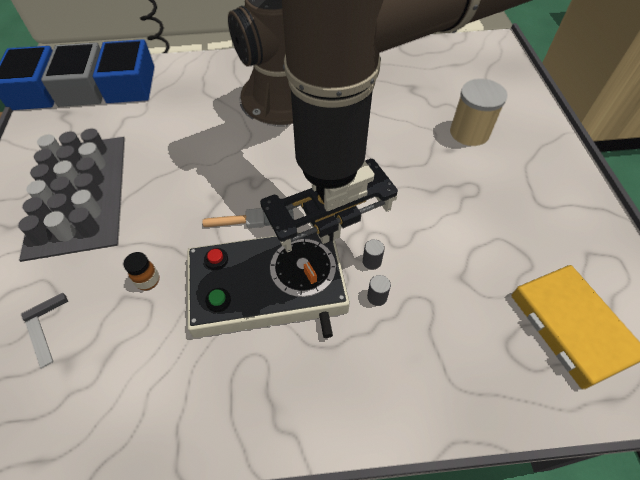

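```bash
python3 - <<'E'
from h import *
o,d=pickle.load(open("d1.pkl","rb"))
w=d["wrist"];s=d["scene"];t=d["top"]
cv2.imwrite("pics/w1c.png",cv2.resize(w["img"][150:300,240:480],None,fx=3.3,fy=3.3,interpolation=cv2.INTER_CUBIC))
cv2.imwrite("pics/s1c.png",cv2.resize(s["img"][150:300,240:410],None,fx=4,fy=4,interpolation=cv2.INTER_CUBIC))
for u,v in[(200,275),(200,320),(400,280),(300,330),(200,365)]:print(u,v,w["depth"][v,u])
E
```

```text
200 275 0.08429785
200 320 0.07429834
400 280 0.08085284
300 330 0.082141995
200 365 0.077426866
```

View pics/w1c.png

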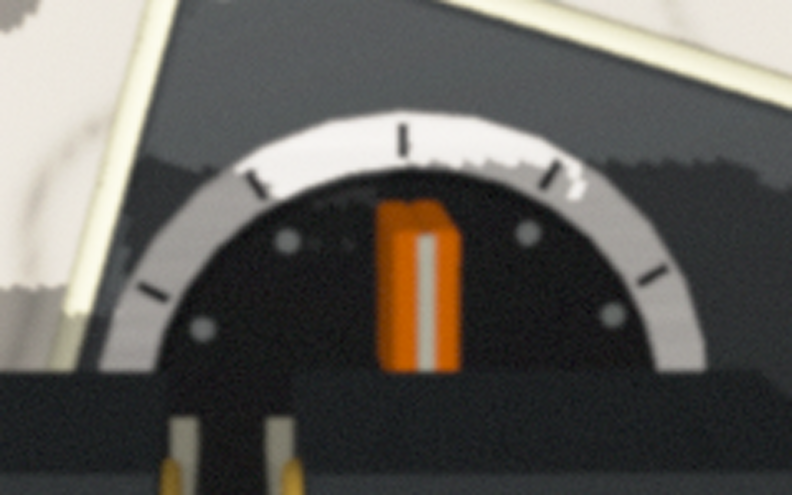

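View pics/s1c.png

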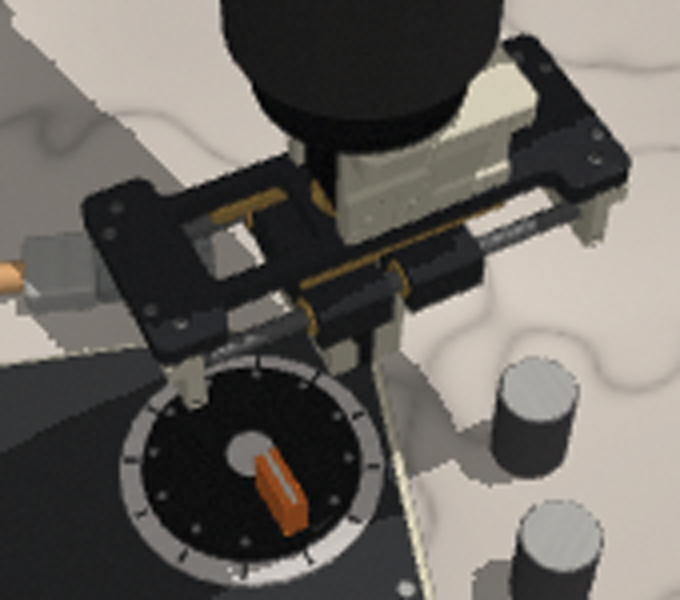

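```bash
python3 - <<'E'
from h import *
o,d=pickle.load(open("d1.pkl","rb"))
w=d["wrist"];W=lambda a:(np.array(a,float)+.5)/3.3-.5+[240,150]
l=px(w,W([[427,237],[427,365]]),.091,o);q=l[0]-l[1];print(l,np.degrees(np.arctan2(q[1],q[0])))
tk=px(w,W([[257,185],[403,140],[552,175],[153,292],[652,274]]),.051,o)
print(tk)
from scipy.optimize import least_squares
# ring centre: ticks on circle, 30deg apart
f=lambda p:np.r_[[ (tk[i,:2]-p[:2]-p[3]*np.array([np.cos(p[2]+k*np.pi/6),np.sin(p[2]+k*np.pi/6)])) for i,k in enumerate([1,0,-1,2,-2])]].ravel()
r=least_squares(f,[.587,.008,.35,.058]);print(r.x,np.degrees(r.x[2]),np.abs(r.fun).max())
dd=px(w,W([[287,241],[528,232],[203,329],[613,315]]),.0645,o);print(dd)
f=lambda p:np.r_[[ (dd[i,:2]-p[:2]-p[3]*np.array([np.cos(p[2]+k*np.pi/6),np.sin(p[2]+k*np.pi/6)])) for i,k in enumerate([1,-1,2,-2])]].ravel()
r=least_squares(f,[.587,.008,.35,.047]);print(r.x,np.degrees(r.x[2]),np.abs(r.fun).max())
E
```

```text
[[0.62906192 0.02405982 0.091     ]
 [0.60717949 0.01512734 0.091     ]] 22.205462236695872
[[ 0.62058821  0.05204806  0.051     ]
 [ 0.63938118  0.02769945  0.051     ]
 [ 0.64328973 -0.00341699  0.051     ]
 [ 0.59216073  0.06434741  0.051     ]
 [ 0.63145686 -0.03128281  0.051     ]]
[0.58413106 0.00499952 0.38846084 0.05970532] 22.25716650005986 0.0003725909456467995
[[ 6.14528984e-01  4.38080420e-02  6.45000000e-02]
 [ 6.32499171e-01  2.83252305e-04  6.45000000e-02]
 [ 5.92082316e-01  5.30734061e-02  6.45000000e-02]
 [ 6.22864583e-01 -2.23347404e-02  6.45000000e-02]]
[0.58574714 0.00651713 0.38893149 0.04706732] 22.284132799868047 0.00011535162201455756
```

Call:
{"op": "move_arm", "data": {
  "plan": [
    [0,0,-15,0,0,0,0],
    [0,0,-40,0,0,0.5,0],
    [0,0,-65,0,0,1,0],
    [0,0,-85,0,0,1,0],
    [0,0,-97,0,0,1,0],
    [0,0,-103,0,0,1,0],
    [0,0,-105,0,0,1,0],
    [0,0,-105,0,0,1,0],
    [0,0,-105,0,0,1,0]
  ]
}}

```text
t: 2.72
tool_pos: [0.6073, 0.0538, 0.0977]
eef_rot: [180.0, -0.1, 21.2]
contact_force: [-0.1, 0.4, 0.8]
grip_width: 0.0003
```

```bash
python3 - <<'E'
from plant import robot
from h import *
o=robot.get_obs();s=robot.camera("scene");t=robot.camera("top")
print(o["tool_pos"],o["eef_rot"],o["contact_force"],o["torque"])
a=cv2.resize(s["img"][190:310,250:390],None,fx=4,fy=4,interpolation=cv2.INTER_CUBIC)
cv2.imwrite("pics/s2c.png",a);cv2.imwrite("pics/t2c.png",cv2.resize(t["img"][150:310,270:470],None,fx=3,fy=3))
E
```

```text
[0.60729564 0.05378486 0.09767151] [ 1.79990036e+02 -9.38465018e-02  2.11564830e+01] [-0.09685614  0.40778467  0.77611903] [-0.07593147 -0.01842473 -0.03163938]
```

View pics/s2c.png

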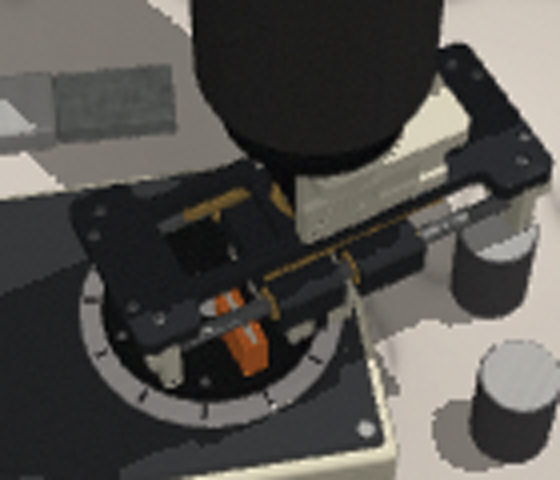

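View pics/t2c.png

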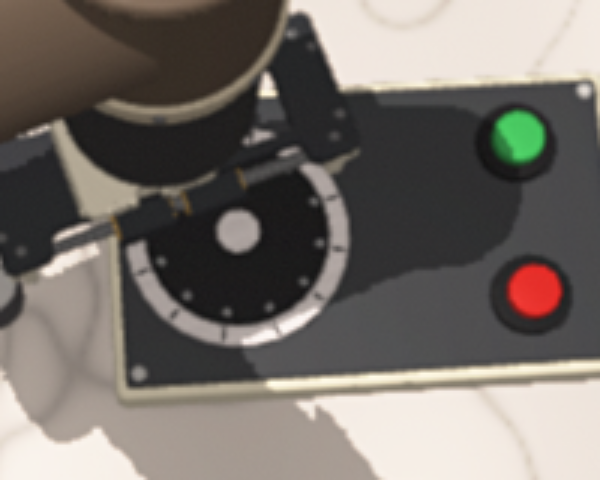

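Call:
{"op": "move_arm", "data": {
  "plan": [
    [1,-2.5,0,0,0,0,0],
    [2,-5,0,0,0,0,0],
    [2.5,-6,0,0,0,0,0],
    [2.5,-6.5,0,0,0,0,0],
    [2.5,-6.5,0,0,0,0,0]
  ]
}}

```text
t: 3.23
tool_pos: [0.6092, 0.0465, 0.0966]
eef_rot: [-180.0, -0.0, 21.1]
contact_force: [0.1, -0.6, -0.9]
grip_width: 0.0005
```

Call:
{"op": "move_arm", "data": {
  "plan": [
    [0.35,-1,0,0,0,0,0],
    [0.35,-1,0,0,0,0,0],
    [0.35,-1,0,0,0,0,0]
  ]
}}

```text
t: 3.48
tool_pos: [0.6095, 0.0457, 0.0965]
eef_rot: [180.0, 0.0, 21.1]
contact_force: [0.0, 0.9, -0.2]
grip_width: 0.0002
```

Call:
{"op": "move_arm", "data": {
  "plan": [
    [0.35,-1,0,0,0,0,0],
    [0.35,-1,0,0,0,0,0],
    [0.35,-1,0,0,0,0,0]
  ]
}}

```text
t: 3.73
tool_pos: [0.6099, 0.0447, 0.0965]
eef_rot: [180.0, 0.0, 21.1]
contact_force: [0.3, 0.3, -0.1]
grip_width: 0.0005
```

Call:
{"op": "move_arm", "data": {
  "plan": [
    [0.35,-1,0,0,0,0,0],
    [0.35,-1,0,0,0,0,0],
    [0.35,-1,0,0,0,0,0]
  ]
}}

```text
t: 3.98
tool_pos: [0.6103, 0.0437, 0.0965]
eef_rot: [180.0, 0.0, 21.1]
contact_force: [0.2, 0.5, -0.1]
grip_width: 0.0003
```

Call:
{"op": "move_arm", "data": {
  "plan": [
    [0.35,-1,0,0,0,0,0],
    [0.35,-1,0,0,0,0,0],
    [0.35,-1,0,0,0,0,0]
  ]
}}

```text
t: 4.23
tool_pos: [0.6106, 0.0427, 0.0966]
eef_rot: [-180.0, 0.0, 21.1]
contact_force: [1.1, -0.1, -0.1]
grip_width: 0.0003
```

Call:
{"op": "move_arm", "data": {
  "plan": [
    [0.35,-1,0,0,0,0,0],
    [0.35,-1,0,0,0,0,0],
    [0.35,-1,0,0,0,0,0]
  ]
}}

```text
t: 4.48
tool_pos: [0.611, 0.0418, 0.0965]
eef_rot: [-180.0, -0.0, 21.1]
contact_force: [-1.3, 1.6, -0.1]
grip_width: 0.0005
```

Call:
{"op": "move_arm", "data": {
  "plan": [
    [0.35,-1,0,0,0,0,0],
    [0.35,-1,0,0,0,0,0],
    [0.35,-1,0,0,0,0,0]
  ]
}}

```text
t: 4.73
tool_pos: [0.6114, 0.041, 0.0966]
eef_rot: [-180.0, -0.0, 21.1]
contact_force: [-0.1, 3.4, -0.6]
grip_width: 0.0005
```

```bash
python3 - <<'E'
from plant import robot
from h import *
o=robot.get_obs();s=robot.camera("scene");w=robot.camera("wrist")
print(o["tool_pos"],o["eef_rot"],o["contact_force"],o["torque"])
a=cv2.resize(s["img"][190:310,250:390],None,fx=4,fy=4,interpolation=cv2.INTER_CUBIC)
cv2.imwrite("pics/s3c.png",a);cv2.imwrite("pics/w3.png",w["img"])
E
```

```text
[0.61144388 0.04102431 0.09656242] [-1.79984565e+02 -2.70557358e-02  2.11106710e+01] [-0.11930416  3.44641945 -0.55500568] [ 1.19747681 -0.00574883  0.00288256]
```

View pics/s3c.png

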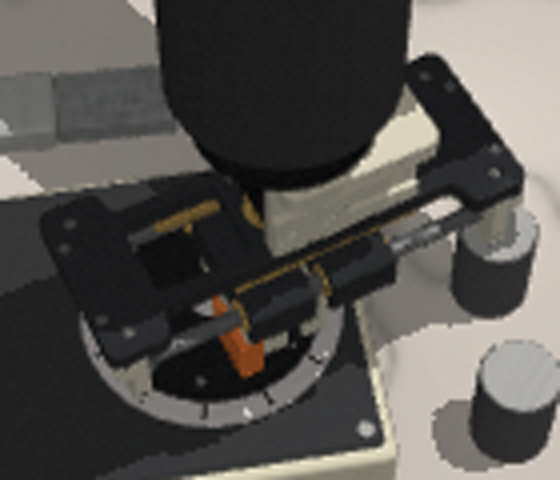

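View pics/w3.png

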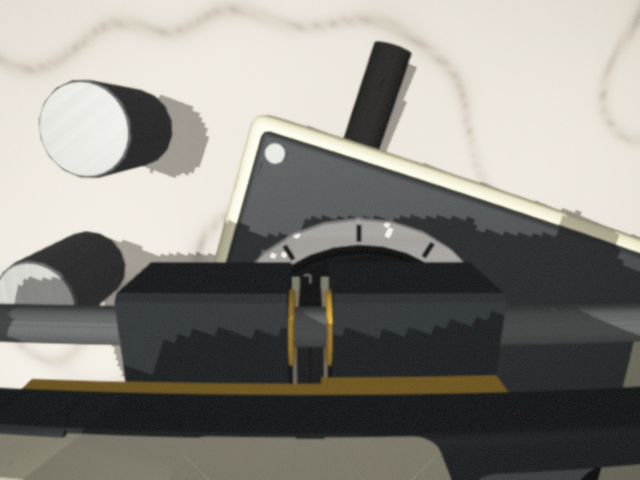

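```bash
cat > tab.py <<'E'
import numpy as np,sys
C=np.array([.5865,.0075]);
def tab(p,angs):
    v=(np.array(p)-C)*1000
    for a in angs:
        r=np.radians(a);print(a,(np.array([[np.cos(r),-np.sin(r)],[np.sin(r),np.cos(r)]])@v-v).round(1))
E
python3 -c "
from tab import *
tab([.6114,.0410],np.arange(-2.5,-36,-2.5))"
```

```text
-2.5 [ 1.4 -1.1]
-5.0 [ 2.8 -2.3]
-7.5 [ 4.2 -3.5]
-10.0 [ 5.4 -4.8]
-12.5 [ 6.7 -6.2]
-15.0 [ 7.8 -7.6]
-17.5 [ 8.9 -9. ]
-20.0 [ 10.  -10.5]
-22.5 [ 10.9 -12.1]
-25.0 [ 11.8 -13.7]
-27.5 [ 12.7 -15.3]
-30.0 [ 13.4 -16.9]
-32.5 [ 14.1 -18.6]
-35.0 [ 14.7 -20.3]
```

Call:
{"op": "move_arm", "data": {
  "plan": [
    [1.4,-1.1,0,0,0,-2.5,0],
    [2.8,-2.3,0,0,0,-5,0],
    [4.2,-3.5,0,0,0,-7.5,0],
    [5.4,-4.8,0,0,0,-10,0],
    [6.7,-6.2,0,0,0,-12.5,0],
    [7.8,-7.6,0,0,0,-15,0],
    [8.9,-9.0,0,0,0,-17.5,0],
    [10,-10.5,0,0,0,-20,0],
    [10.9,-12.1,0,0,0,-22.5,0],
    [10.9,-12.1,0,0,0,-22.5,0],
    [10.9,-12.1,0,0,0,-22.5,0],
    [10.9,-12.1,0,0,0,-22.5,0]
  ]
}}

```text
t: 5.83
tool_pos: [0.6221, 0.0284, 0.0965]
eef_rot: [180.0, 0.0, -1.3]
contact_force: [-0.6, -0.1, 0.1]
grip_width: 0.0003
```

```bash
cat > look.py <<'E'
from plant import robot
from h import *
import sys
n=sys.argv[1]
o=robot.get_obs();s=robot.camera("scene");t=robot.camera("top")
print(o["t"],o["tool_pos"],o["eef_rot"],o["contact_force"],o["torque"])
a=cv2.resize(s["img"][200:320,250:370],None,fx=4,fy=4,interpolation=cv2.INTER_CUBIC)
b=cv2.resize(t["img"][180:280,300:400],None,fx=4.8,fy=4.8,interpolation=cv2.INTER_CUBIC)[:480,:320*1]
b=cv2.resize(t["img"][180:280,300:366],(317,480),interpolation=cv2.INTER_CUBIC)
cv2.imwrite(f"pics/l{n}.png",np.hstack([a,b]));pickle.dump((o,dict(scene=s,top=t)),open(f"l{n}.pkl","wb"))
E
python3 look.py 1; python3 -c "
from tab import *
from plant import robot
p=robot.get_obs()['tool_pos'][:2]; tab(p,np.arange(-2.5,-51,-2.5))"
```

```text
5.8333 [0.62206741 0.02838584 0.09652596] [ 1.79982190e+02  1.46976536e-02 -1.31455390e+00] [-0.60401717 -0.07589693  0.07531195] [-0.01708698 -0.00547034  0.01362952]
-2.5 [ 0.9 -1.6]
-5.0 [ 1.7 -3.2]
-7.5 [ 2.4 -4.8]
-10.0 [ 3.1 -6.5]
-12.5 [ 3.7 -8.2]
-15.0 [ 4.2 -9.9]
-17.5 [  4.7 -11.7]
-20.0 [  5.1 -13.4]
-22.5 [  5.3 -15.2]
-25.0 [  5.6 -17. ]
-27.5 [  5.7 -18.8]
-30.0 [  5.8 -20.6]
-32.5 [  5.7 -22.4]
-35.0 [  5.6 -24.2]
-37.5 [  5.5 -26. ]
-40.0 [  5.2 -27.8]
-42.5 [  4.9 -29.6]
-45.0 [  4.5 -31.3]
-47.5 [  4.  -33.1]
-50.0 [  3.4 -34.8]
```

View pics/l1.png

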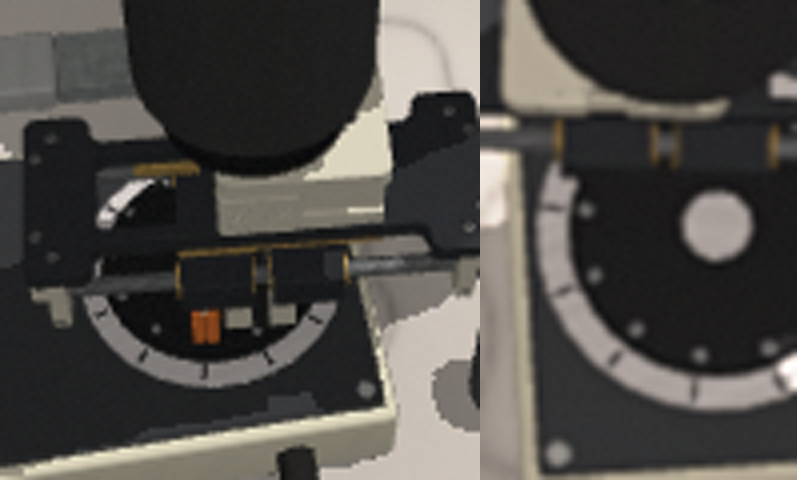

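Call:
{"op": "move_arm", "data": {
  "plan": [
    [0.9,-1.6,0,0,0,-2.5,0],
    [1.7,-3.2,0,0,0,-5,0],
    [2.4,-4.8,0,0,0,-7.5,0],
    [3.1,-6.5,0,0,0,-10,0],
    [3.7,-8.2,0,0,0,-12.5,0],
    [4.2,-9.9,0,0,0,-15,0],
    [4.7,-11.7,0,0,0,-17.5,0],
    [5.1,-13.4,0,0,0,-20,0],
    [5.3,-15.2,0,0,0,-22.5,0],
    [5.6,-17,0,0,0,-25,0],
    [5.7,-18.8,0,0,0,-27.5,0],
    [5.8,-20.6,0,0,0,-30,0],
    [5.8,-20.6,0,0,0,-30,0],
    [5.8,-20.6,0,0,0,-30,0],
    [5.8,-20.6,0,0,0,-30,0]
  ]
}}

```text
t: 7.18
tool_pos: [0.628, 0.0081, 0.0966]
eef_rot: [180.0, -0.0, -31.3]
contact_force: [0.5, 0.1, -0.2]
grip_width: 0.0002
```

```bash
python3 look.py 2; python3 -c "
from tab import *
from plant import robot
p=robot.get_obs()['tool_pos'][:2]; tab(p,np.arange(-2.5,-31,-2.5))"
```

```text
7.1833 [0.6279895  0.00812221 0.09657618] [ 1.79999543e+02 -1.56468455e-03 -3.12846175e+01] [ 0.49628963  0.05161354 -0.18264242] [-0.00755389  0.01919651  0.03286889]
-2.5 [-0.  -1.8]
-5.0 [-0.1 -3.6]
-7.5 [-0.3 -5.4]
-10.0 [-0.5 -7.2]
-12.5 [-0.8 -9. ]
-15.0 [ -1.2 -10.8]
-17.5 [ -1.7 -12.5]
-20.0 [ -2.3 -14.2]
-22.5 [ -2.9 -15.9]
-25.0 [ -3.6 -17.6]
-27.5 [ -4.4 -19.2]
-30.0 [ -5.2 -20.8]
```

View pics/l2.png

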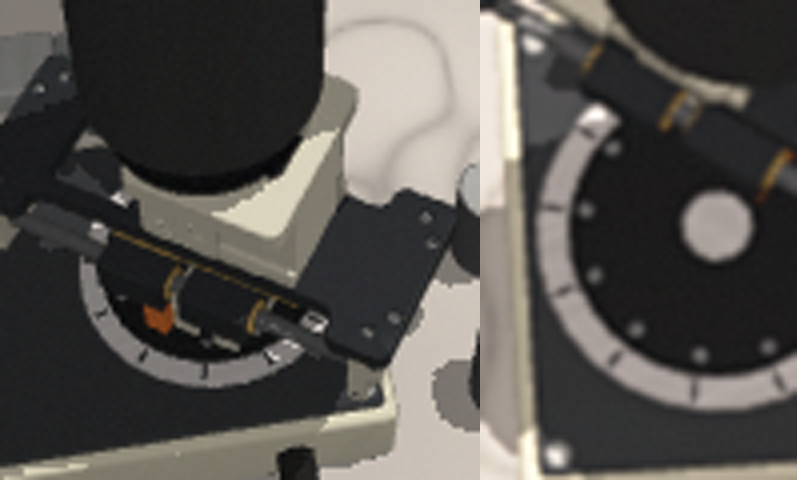

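The lug is at stop 2, aligned with the next tick at (143,355) in the scene crop. Next is click three.

Call:
{"op": "move_arm", "data": {
  "plan": [
    [0,-1.8,0,0,0,-2.5,0],
    [-0.1,-3.6,0,0,0,-5,0],
    [-0.3,-5.4,0,0,0,-7.5,0],
    [-0.5,-7.2,0,0,0,-10,0],
    [-0.8,-9,0,0,0,-12.5,0],
    [-1.2,-10.8,0,0,0,-15,0],
    [-1.7,-12.5,0,0,0,-17.5,0],
    [-2.3,-14.2,0,0,0,-20,0],
    [-2.9,-15.9,0,0,0,-22.5,0],
    [-3.6,-17.6,0,0,0,-25,0],
    [-4.4,-19.2,0,0,0,-27.5,0],
    [-5.2,-20.8,0,0,0,-30,0],
    [-5.2,-20.8,0,0,0,-30,0],
    [-5.2,-20.8,0,0,0,-30,0],
    [-5.2,-20.8,0,0,0,-30,0]
  ]
}}

```text
t: 8.53
tool_pos: [0.6229, -0.0126, 0.0966]
eef_rot: [-180.0, -0.0, -61.3]
contact_force: [-0.2, 0.0, 0.7]
grip_width: 0.0002
```

```bash
python3 look.py 3; python3 -c "
from tab import *
from plant import robot
p=robot.get_obs()['tool_pos'][:2]; tab(p,np.arange(-2.5,-31,-2.5))"
```

```text
8.5333 [ 0.62285403 -0.01264237  0.09660217] [-1.79996238e+02 -2.07013118e-03 -6.12827716e+01] [-0.16937919  0.00504167  0.7330327 ] [0.08170058 0.00686042 0.03056092]
-2.5 [-0.9 -1.6]
-5.0 [-1.9 -3.1]
-7.5 [-2.9 -4.6]
-10.0 [-4. -6.]
-12.5 [-5.2 -7.4]
-15.0 [-6.5 -8.7]
-17.5 [ -7.7 -10. ]
-20.0 [ -9.1 -11.2]
-22.5 [-10.5 -12.4]
-25.0 [-11.9 -13.5]
-27.5 [-13.4 -14.5]
-30.0 [-14.9 -15.5]
```

View pics/l3.png

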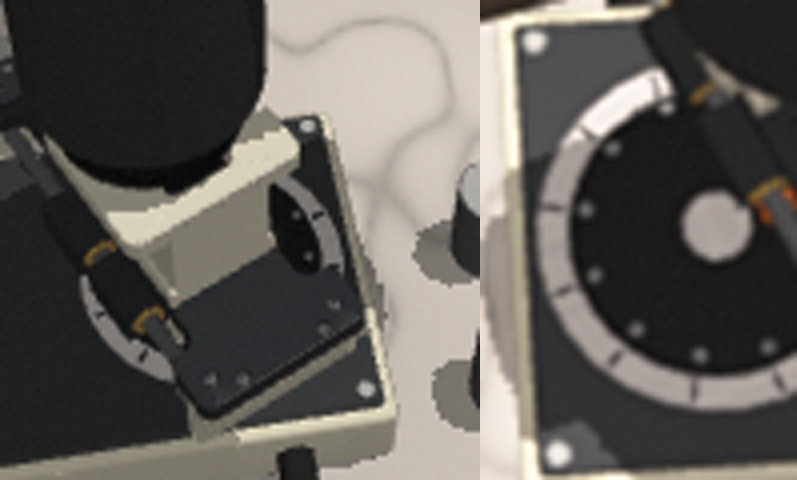

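```bash
python3 - <<'E'
from h import *
o,d=pickle.load(open("l3.pkl","rb"))
cv2.imwrite("pics/l3t.png",cv2.resize(d["top"]["img"][170:290,290:410],(600,600),interpolation=cv2.INTER_CUBIC))
for st in (2,3,4):
    a=np.radians(21.5-30*st);print(st,(proj(d["top"],[[.587+r*np.cos(a),.008+r*np.sin(a),.091] for r in(.016,.048)])-[290,170])*5)
E
```

```text
2 [[328.81399236 227.93900593]
 [387.85190662 155.6560216 ]]
3 [[343.71519478 247.49417824]
 [432.65754991 213.86707598]]
4 [[346.68374745 271.63778038]
 [442.0139198  286.16077292]]
```

View pics/l3t.png

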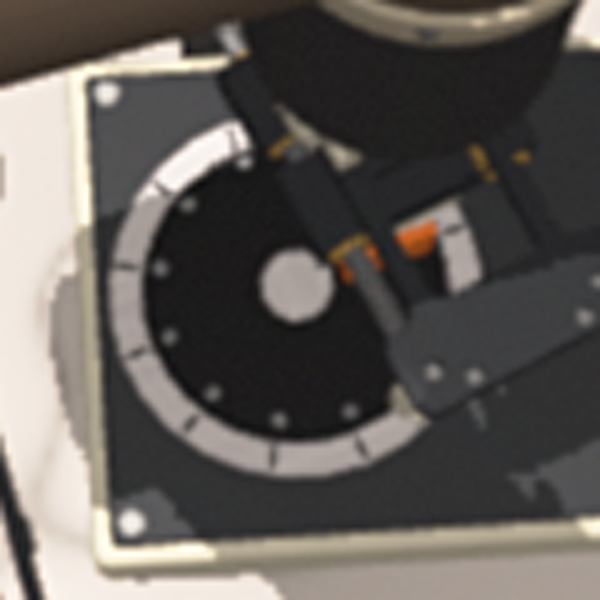

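Dial is at stop 3. I'll use the same increment, slower near the end: the finger stops about 7° short of stop four and the detent pulls the dial the rest of the way.

Call:
{"op": "move_arm", "data": {
  "plan": [
    [-0.9,-1.6,0,0,0,-2.5,0],
    [-1.9,-3.1,0,0,0,-5,0],
    [-2.9,-4.6,0,0,0,-7.5,0],
    [-4,-6,0,0,0,-10,0],
    [-5.2,-7.4,0,0,0,-12.5,0],
    [-6.5,-8.7,0,0,0,-15,0],
    [-7.7,-10,0,0,0,-17.5,0],
    [-9.1,-11.2,0,0,0,-20,0],
    [-9.8,-11.8,0,0,0,-21.2,0],
    [-10.5,-12.4,0,0,0,-22.5,0],
    [-11.2,-12.9,0,0,0,-23.7,0],
    [-11.9,-13.5,0,0,0,-25,0],
    [-12.7,-14,0,0,0,-26.2,0],
    [-13.4,-14.5,0,0,0,-27.5,0],
    [-14.1,-15,0,0,0,-28.7,0],
    [-14.1,-15,0,0,0,-28.7,0],
    [-14.1,-15,0,0,0,-28.7,0],
    [-14.1,-15,0,0,0,-28.7,0]
  ]
}}

```text
t: 10.13
tool_pos: [0.6087, -0.0278, 0.0966]
eef_rot: [-180.0, 0.0, -90.1]
contact_force: [-0.4, -0.8, 0.4]
grip_width: 0.0002
```

```bash
python3 look.py 4; python3 - <<'E'
from h import *
o,d=pickle.load(open("l4.pkl","rb"))
cv2.imwrite("pics/l4t.png",cv2.resize(d["top"]["img"][170:290,290:410],(600,600),interpolation=cv2.INTER_CUBIC))
E
```

```text
10.1333 [ 0.60870716 -0.02777006  0.09660968] [-1.79997835e+02  5.31364685e-04 -9.00665538e+01] [-0.42554254 -0.75653199  0.44519056] [ 0.09885917 -0.03258741  0.01381457]
```

View pics/l4t.png

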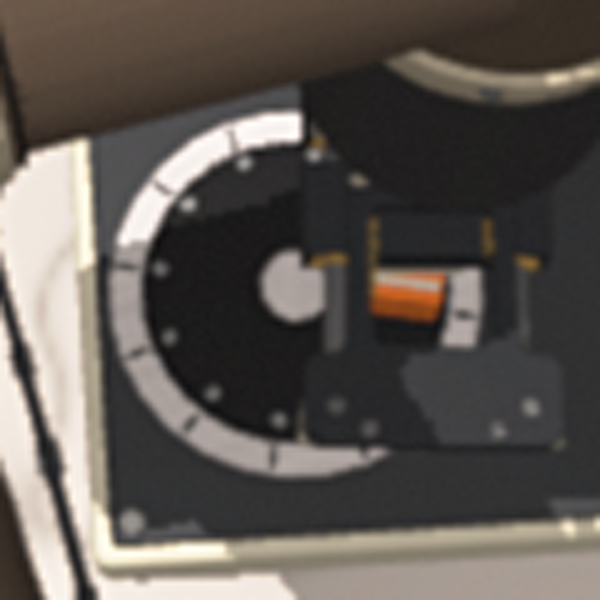

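Call:
{"op": "move_arm", "data": {
  "plan": [
    [3,0,0,0,0,0,0],
    [8,1,0,0,0,0,0],
    [14,1,0,0,0,0,0],
    [15,1,8,0,0,0,0],
    [15,1,25,0,0,0,0],
    [15,1,45,0,0,0,0],
    [17,-5,60,0,0,0,0],
    [20,-25,65,0,0,0,0],
    [23,-50,65,0,0,0,0],
    [26,-75,65,0,0,0,0],
    [30,-100,65,0,0,0,0],
    [33,-118,60,0,0,0,0],
    [34,-125,50,0,0,0,0],
    [34,-126,40,0,0,0,0],
    [34,-126,30,0,0,0,0],
    [34,-126,25,0,0,0,0],
    [34,-126,25,0,0,0,0],
    [34,-126,25,0,0,0,0]
  ]
}}

```text
t: 11.73
tool_pos: [0.6426, -0.1528, 0.1212]
eef_rot: [179.9, -0.0, -90.0]
contact_force: [-0.0, 0.3, -0.1]
grip_width: 0.0006
```

```bash
python3 - <<'E'
from plant import robot
from h import *
o=robot.get_obs();s=robot.camera("scene");t=robot.camera("top")
print(o["t"],o["tool_pos"],o["eef_rot"],o["contact_force"],o["torque"])
cv2.imwrite("pics/l5.png",np.hstack([cv2.resize(s["img"][205:345,175:355],(514,400),interpolation=cv2.INTER_CUBIC),cv2.resize(t["img"][170:290,290:376],(286,400),interpolation=cv2.INTER_CUBIC)]))
pickle.dump((o,dict(scene=s,top=t)),open("l5.pkl","wb"))
E
```

```text
11.7333 [ 0.64261319 -0.15283423  0.12119464] [ 1.79947459e+02 -7.29150441e-03 -9.00116066e+01] [-0.01877442  0.32731189 -0.11103926] [ 0.10066791 -0.10885599 -0.0415617 ]
```

View pics/l5.png

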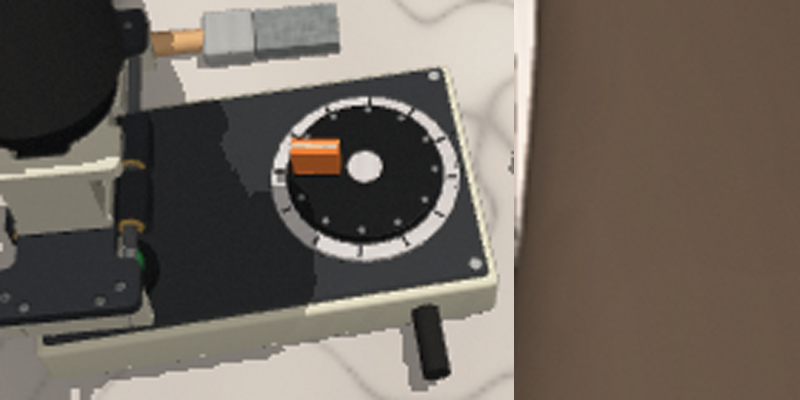

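The dial shows the lug at stop four. Next, the green button.

Call:
{"op": "move_arm", "data": {
  "plan": [
    [0,-0.5,-10,0,0,0,0],
    [0,-0.5,-18,0,0,0,0],
    [0,-0.5,-22,0,0,0,0],
    [0,-0.5,-24,0,0,0,0],
    [0,-0.5,-26,0,0,0,0],
    [0,-0.5,-28,0,0,0,0],
    [0,-0.5,-29,0,0,0,0],
    [0,-0.5,-29,0,0,0,0]
  ]
}}

```text
t: 12.5
tool_pos: [0.6424, -0.1543, 0.0926]
eef_rot: [180.0, -0.0, -90.1]
contact_force: [-4.5, 0.4, 3.6]
grip_width: 0.0001
```

Call:
{"op": "move_arm", "data": {
  "plan": [
    [0,0,-1,0,0,0,0],
    [0,0,-2,0,0,0,0],
    [0,0,-2,0,0,0,0]
  ]
}}

```text
t: 12.75
tool_pos: [0.6427, -0.1544, 0.0913]
eef_rot: [-180.0, -0.0, -90.1]
contact_force: [-3.6, 1.1, 7.2]
grip_width: 0.0003
```

Call:
{"op": "move_arm", "data": {
  "plan": [
    [0,0,-1,0,0,0,0],
    [0,0,-2,0,0,0,0],
    [0,0,-2,0,0,0,0],
    [0,0,-2,0,0,0,0]
  ]
}}

```text
t: 13.08
tool_pos: [0.6428, -0.1544, 0.0911]
eef_rot: [-179.9, -0.0, -90.0]
contact_force: [-7.9, 3.1, 19.1]
grip_width: 0.0004
```

```bash
python3 - <<'E'
from plant import robot
from h import *
o=robot.get_obs();s=robot.camera("scene")
print(o["t"],o["tool_pos"],o["eef_rot"],o["contact_force"],o["torque"])
cv2.imwrite("pics/l6.png",cv2.resize(s["img"][195:345,155:355],(800,600),interpolation=cv2.INTER_CUBIC))
E
```

```text
13.0833 [ 0.64275224 -0.15438568  0.09109472] [-1.79936871e+02 -3.40205215e-02 -9.00461122e+01] [-7.9298802   3.14022517 19.10756336] [ 1.25167349  3.37708128 -0.02397588]
```

View pics/l6.png

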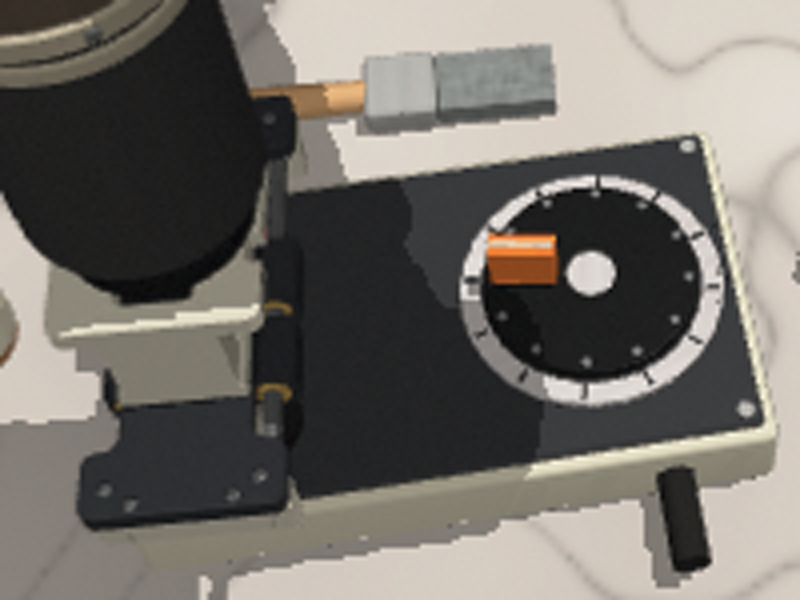

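```bash
python3 - <<'E'
from h import *
o,d=pickle.load(open("d0.pkl","rb"))
t=d["top"];Rm,tt=pose(t)
def z(u,v):
    k,dd=K(t);n=cv2.undistortPoints(np.array([[[u,v]]],float),k,dd)[0,0];D=t["depth"][v,u]
    return (Rm.T@(np.array([n[0],n[1],1])*D-tt)).round(4)
for v in range(184,212,2): print(v,z(443,v))
for u in range(426,462,3): print(u,z(u,195))
print("face",z(400,220),"dial",z(349,245),"cap",z(349,227))
E
```

```text
184 [ 0.6642 -0.1561  0.0627]
186 [ 0.6603 -0.1558  0.0638]
188 [ 0.6535 -0.1534  0.0743]
190 [ 0.6508 -0.1539  0.0716]
192 [ 0.6469 -0.1536  0.0724]
194 [ 0.643  -0.1532  0.0737]
196 [ 0.6393 -0.1529  0.0742]
198 [ 0.6359 -0.1529  0.0736]
200 [ 0.633  -0.1532  0.0714]
202 [ 0.6287 -0.1526  0.074 ]
204 [ 0.6271 -0.154   0.0667]
206 [ 0.6249 -0.1549  0.0616]
208 [ 0.6212 -0.1547  0.062 ]
210 [ 0.619  -0.1557  0.0567]
426 [ 0.648  -0.1282  0.0485]
429 [ 0.6439 -0.1308  0.0633]
432 [ 0.6439 -0.136   0.0635]
435 [ 0.6412 -0.1393  0.0734]
438 [ 0.6407 -0.1441  0.0752]
441 [ 0.6418 -0.1501  0.0714]
444 [ 0.6411 -0.1547  0.0742]
447 [ 0.6421 -0.1606  0.0709]
450 [ 0.6419 -0.1657  0.0718]
453 [ 0.6442 -0.1727  0.0637]
456 [ 0.6477 -0.1808  0.0516]
459 [ 0.6478 -0.1862  0.0513]
face [ 0.6014 -0.0807  0.0531] dial [0.5542 0.0084 0.0669] cap [0.5852 0.0084 0.0678]
```

The button top is at about 72 mm and the housing at about 62 mm. The fingertips stopped hard at 66 mm, which is the full 6 mm of travel. I'll release now.

Call:
{"op": "move_arm", "data": {
  "plan": [
    [0,0,3,0,0,0,0],
    [0,0,7,0,0,0,0],
    [0,0,12,0,0,0,0],
    [0,0,25,0,0,0,0],
    [0,0,45,0,0,0,0],
    [0,0,75,0,0,0,0],
    [0,0,105,0,0,0,0],
    [0,0,130,0,0,0,0],
    [-10,-30,150,0,0,0,0],
    [-20,-65,155,0,0,0,0],
    [-30,-100,160,0,0,0,0],
    [-40,-130,160,0,0,0,0],
    [-45,-160,160,0,0,0,0],
    [-50,-180,160,0,0,0,0],
    [-50,-190,160,0,0,0,0],
    [-50,-190,160,0,0,0,0],
    [-50,-190,160,0,0,0,0]
  ]
}}

```text
t: 14.55
tool_pos: [0.5929, -0.3445, 0.2482]
eef_rot: [-180.0, 0.0, -90.1]
contact_force: [0.0, 0.1, -0.1]
grip_width: 0.0001
```

```bash
python3 - <<'E'
from plant import robot
from h import *
o=robot.get_obs();s=robot.camera("scene");t=robot.camera("top")
print(o["t"],o["tool_pos"],o["contact_force"],np.abs(o["joint_velocities"]).max())
cv2.imwrite("pics/l7s.png",s["img"]);cv2.imwrite("pics/l7t.png",cv2.resize(t["img"][160:300,290:490],None,fx=4,fy=4,interpolation=cv2.INTER_CUBIC))
pickle.dump((o,dict(scene=s,top=t)),open("l7.pkl","wb"))
cv2.imwrite("pics/l7sc.png",cv2.resize(s["img"][220:345,175:355],None,fx=4,fy=4,interpolation=cv2.INTER_CUBIC))
E
```

```text
14.55 [ 0.59290514 -0.34445502  0.24816667] [ 0.00301059  0.13363467 -0.06368855] 1.452171835440273
```

View pics/l7s.png

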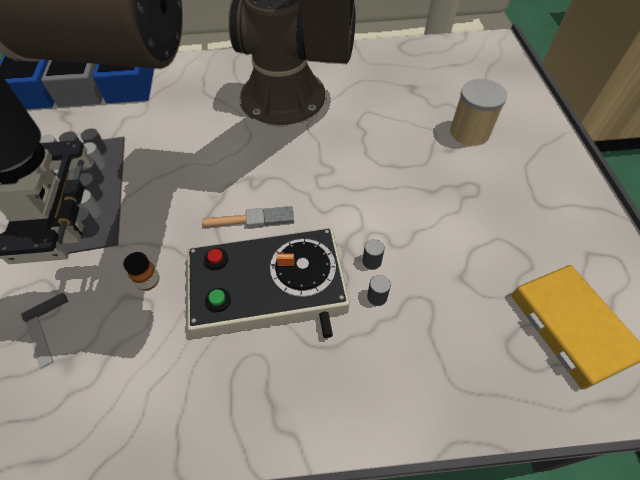

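View pics/l7t.png

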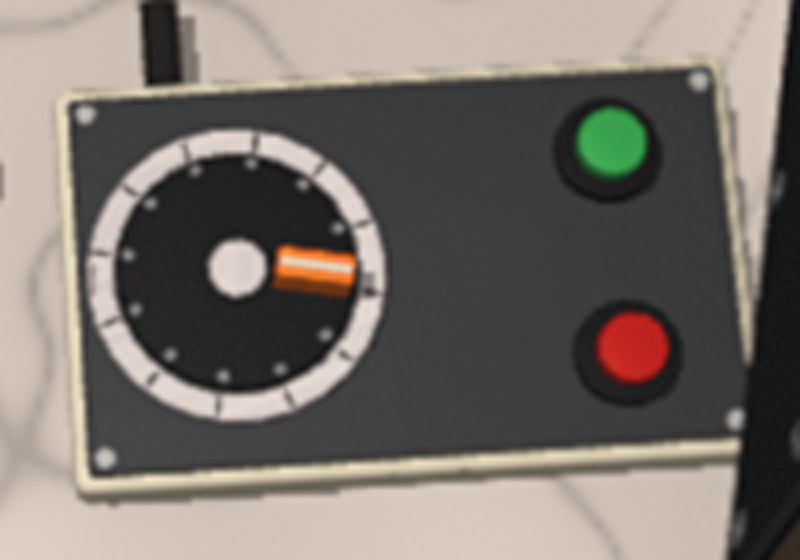

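View pics/l7sc.png

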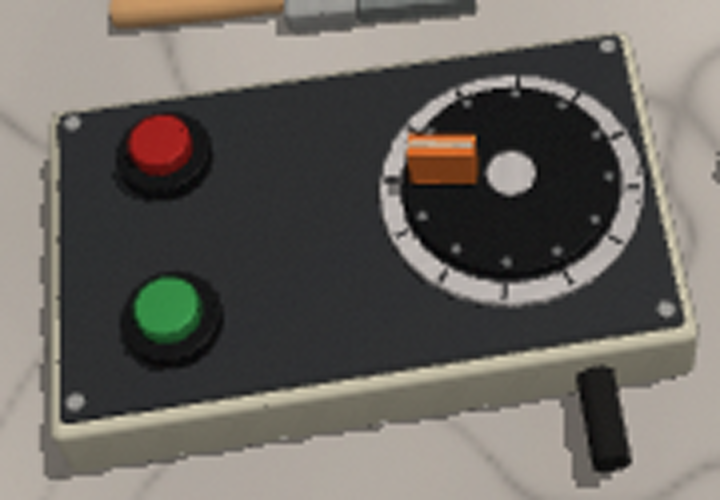

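```bash
python3 - <<'E'
from plant import robot
from h import *
o,d=pickle.load(open("l7.pkl","rb"))
T=lambda a:(np.array(a,float)+.5)/4-.5+[290,160]
S=lambda a:(np.array(a,float)+.5)/4-.5+[175,220]
l=px(d["top"],T([[354,269],[278,262]]),.091);q=l[0]-l[1];print(np.degrees(np.arctan2(q[1],q[0])))
l=px(d["scene"],S([[408,142],[474,146]]),.091);q=l[0]-l[1];print(np.degrees(np.arctan2(q[1],q[0])))
print(robot.finish_job())
E
```

```text
-95.00977298544154
-100.13239550143606
the job is handed in; nothing more can be done
None
```

I pushed the lug clockwise with the closed fingertips, one click at a time, backed off, then pressed the green button fully down and let it come back up. I handed the job in at about 14.6 s; it gave no verdict.

**Dial:** For each click I stopped the finger 6–8° short of the next stop, and the dial settled into it by itself. In the last pictures the lug is at the fourth tick from where it started. Its angle went from about 20° to −95° in the top view and −100° in the scene view, against −100° expected. The 5° gap in the top view I put down to reading pixels off a short line; I did not measure it again.

**Green button:** The fingertips stopped firmly at 66 mm height with 19 N on them. That matches the full 6 mm of travel from a top at about 72 mm, and the housing is only about 62 mm high. I also felt about 8 N sideways during the press and did not find out why. Afterwards the button looks the same as at the start.

**Everything else:** The red button was not touched, and the blanks, jar and brush look unmoved. The arm is clear of everything, with a force reading of about 0 N.

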